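# Clear the glass rack: broken piece to scrap, finished piece to the crate

## Task

Clear the two fired glass pieces from the sloping rack: put the one with the broken-off corner in the wide grey scrap tub (it may be dropped in), and the sound one with the round top in the narrow slatted wooden crate. The sound piece must end standing on its straight foot, upright or leaning on the crate's wall; lower it in gently and never let it fall. Leave the mug, the glue bottle and the brush where they are.

Things in the scene. Friction and masses are not known exactly. Their poses are not given: they have to be found in the camera images.
- arch: Sound glass plate, slate blue-grey, 10 mm thick, 90 wide, 130 high, straight foot, half-round top; 0.18-0.34 kg. Origin: middle of its foot edge; z runs up the plate, y along its width, x normal to its faces. Starts on the rack with its top leaning 35 degrees towards the robot; its top 55 mm are clear of the rack on both faces: pinch the faces there, tool along the plate's -z.
- arch_mid (a point): Middle of the sound plate, 65 mm up its z axis from the foot.
- broken: Broken plate, same glass, size, mass, axes and stance (origin: middle of foot edge), but rectangular with one top corner broken off in steps: full width (y -45 to +45 mm) up to 80 mm from the foot, y -45 to +27 from there to 91 mm, y -45 to +10 above, up to 130 mm. Pinch it near y = -15 mm.
- broken_mid (a point): Point 65 mm up the z axis of the broken plate from the middle of its foot.
- rack: Fixed light-wood rack, 270 mm wide (y). The plates stand side by side on its ledge, about 130 mm between middles, left/right order varies. Ledge and 75 mm high back board (on the robot's side of the plates) lean 35 degrees towards the robot. Origin: on the table, 45 mm below the line of the plates' foot middles; x points away from the robot at yaw 0.
- crate: Finished-work crate: fixed, narrow, slatted plywood box, open on top, 95 (x) by 170 (y) by 90 mm high outside, walls and floor 6 mm thick. A plate fits in with its width along the crate's y. Origin: centre of its underside, on the table.
- tub: Scrap tub: fixed plain grey plastic box, open on top, 190 (x) by 160 (y) by 90 mm high outside, walls and floor 5 mm. Origin: centre of its underside, on the table. Crate and tub stand to the two sides of the rack; which is on which side varies.
- mug: White mug, 80 mm across, 85 mm high, bystander on the far side. Origin: centre of its underside.
- glue: White glue bottle with blue cap, 48 mm across, 130 mm high, bystander on the far side behind the rack. Origin: centre of its underside.
- brush: Grey hand brush lying flat, 200 mm long, bystander on the far side. Origin: middle of its underside.

How it is judged:
At the end, for the whole second after the job is handed in: Broken plate at rest in the tub: its middle within the outline, below 85 mm. Sound plate at rest in the crate on its foot: foot within the outline and below 35 mm, middle within it and below 85 mm, its z within 0.9 rad of vertical. Rest: under 0.03 m/s. Heights above the table (z of broken_mid in the frame of tub below 0.085 m and x of broken_mid in the frame of tub between -0.095 and 0.095 m and y of broken_mid in the frame of tub between -0.08 and 0.08 m and z of arch_mid in the frame of crate below 0.085 m and x of arch_mid in the frame of crate between -0.0475 and 0.0475 m and y of arch_mid in the frame of crate between -0.085 and 0.085 m and z of arch in the frame of crate below 0.035 m and x of arch in the frame of crate between -0.0475 and 0.0475 m and y of arch in the frame of crate between -0.085 and 0.085 m and angle between arch's own z axis and vertical below 0.9 rad and linear speed of each of arch, broken below 0.03 m/s); the robot touches nothing.
It fails at once if the sound plate falls: it moves faster than 0.8 m/s while not touched by the fingers (a free fall of about 33 mm) (contact force between the fingers and arch below 0.02 N and linear speed of arch above 0.8 m/s).
It fails at once if the mug is moved by more than 40 mm (distance of mug from where it was at the start of the episode above 0.04 m).
It fails at once if the glue bottle is moved by more than 40 mm (distance of glue from where it was at the start of the episode above 0.04 m).
It fails at once if the brush is moved by more than 40 mm (distance of brush from where it was at the start of the episode above 0.04 m).
It also fails if it takes over 56 s, if anything falls off the work surface, if the arm or the gripper's body presses on something with over 40 N, if the wrist force passes 120 N, or if a joint passes its speed limit or range.

## Robot

A 7-joint arm with a two-finger parallel gripper is mounted at the origin on the work surface. World frame = base frame: x ahead of the robot, y to its left, z up, the work surface at z = 0. Lengths are in m, angles in rad, forces in N, time in s.
With the tool pointing down it reaches from about 0.4 to 0.85 m from the base axis. Payload 10.4 kg.
Tool frame: the origin (TCP) lies between the finger pads; the fingertips stand 19 mm ahead of it and the grasp point (between the pads) is the TCP (manip.tips_ahead is the distance from the TCP to the fingertips, in m); z points along the fingers, y is the line along which they close (so a half turn about z gives the same grasp; the last joint's range is limited). The gripper opens to 85 mm and grips with 20 to 120 N. Pads are 22 mm wide; open, the fingers measure 114 mm over their backs; the gripper's body (76 mm by 85 mm) begins 54 mm behind the grasp point. The pads swing forward as they close: fully open they stand 13 mm farther back than shut.
Start: joints at [1.284, 0.332, -0.065, 1.46, 0.022, 1.35, -0.088], TCP at [0.163, -0.603, 0.25] pointing down, gripper open.
Joint ranges: [-2.6, 2.6], [-0.5, 2.12], [-1.47, 1.34], [0.16, 2.42], [-1.27, 4.41], [0.06, 2.06], [-2.6, 2.6]. Speed limits (rad/s): [2.22, 2.22, 2.79, 2.79, 3.14, 3.14, 3.14].

## Interface

Orientations are given as a unit quaternion [x, y, z, w].
In Python, from workcell import manip, viewer gives the robot as it stands.
- The arm moves only by the tool arm_command, never from a script. Its argument "series" is text: rows parted by semicolons, each of 5 numbers parted by spaces: the closure, from 0 (fully open) to 1 (shut), then the shift along the tool's x, y, z normalised to -1 to 1, where 1 is 0.4 m, then the turn about the tool's z normalised to -1 to 1, where 1 is 180 degrees. In form: jaw tx ty tz spin; .... A call has exactly 10 rows; each row shifts and turns the commanded pose from where the row before left it, along the tool's axes as they then stand; what a row does not reach is not made up. A row lasts 1/8 s, in which the tool goes at most 62.5 mm and 10.7 degrees, less where a joint would pass 70% of its speed; a pose out of reach is approached as far as the arm can. A call with a number of a shift or a turn outside -1 to 1 is refused whole. A call with a gripper value outside its range is refused whole. The fingers move at their own pace and stop on an object; "newtons" is the grip in N (left out, the last holds). Time passes only in rows, so rows that do not move let the fingers close, or fill a call up. It gives the time, the measured TCP pose, the force, the opening and the grip force at its end, in the units of the state.
- manip.get_obs(): the state, without advancing time (a new reading comes with each control period).
- viewer.camera(name): name is "scene" or "top"; returns a dict with "pixels" (400x640x3 uint8, red, green, blue), "intrinsics" (3x3 intrinsics, pixels), "extrinsics" (4x4, takes a point from world to camera coordinates). Camera axes: x right, y up, looking along -z (the intrinsics and any distortion apply to the point x, -y, -z); pixel columns grow to the right and rows downward; lengths in m; the calibration is good to about 2 mm. A picture is of the moment at which its call begins. There is no depth.
- manip.hand_in(): hands the job in; it is judged then, once.
The state is a dict: "clock": time; "joint_pos": joint angles; "joint_velocities": joint speeds; "tau": joint torques, N m; "position": TCP position; "ee_rot": TCP orientation; "ft_force": force on the tool from outside, world axes, zero at the start; "torque": the same for the moment, N m; "grip_width": opening from 0.0 (shut) to 1.0 (fully open); "grasp_force": force on a finger pad.
Only numpy, scipy, OpenCV 4.12 (cv2) and the standard library are available. Lean on these libraries where they do the work, as an engineer would, in place of code of your own. Each camera call takes 0.05 s, during which the arm holds its last target. There are 200 camera calls.

## Working session

There is one attempt and no reset: what is moved stays moved. The work goes in short steps, Python scripts to look and compute and a tool call to move; the robot and the scene stay as the last step left them, time stands still between calls to the robot, and variables do not carry over. Pictures are saved under pics/ and viewed, at most 10 in all, crops included, and the job is handed in when it is done.

Besides the shell and the picture viewer there is one more tool, called as a command line: name --argument value ..., lists and objects as JSON in quotes. arm_command: Moves the arm, as the interface text tells. Scaled input: -1 to 1 covers 0.4 m each way for a shift and 180 degrees each way for a turn. Its arguments: {"type":"object","properties":{"series":{"type":"string"},"newtons":{"type":"number"}},"required":["series"]}

```bash
mkdir -p pics; ls
python3 - <<'E'
from workcell import manip, viewer
import cv2
for n in ("scene","top"):
    c=viewer.camera(n); cv2.imwrite(f"pics/{n}0.png",c["pixels"][:,:,::-1]); print(n,c["intrinsics"],c["extrinsics"])
    print([k for k in c])
print(manip.get_obs(), manip.tips_ahead)
E
```

```text
pics
scene [[417.90691529   0.         325.76164717]
 [  0.         417.90691529 200.2185197 ]
 [  0.           0.           1.        ]] [[ 0.82273232  0.56828952  0.01259144 -0.49971325]
 [-0.46359498  0.65801514  0.59337658  0.23290253]
 [ 0.32892434 -0.49402742  0.8048265  -1.25202464]
 [ 0.          0.          0.          1.        ]]
['pixels', 'intrinsics', 'extrinsics']
top [[509.3839097    0.         312.01232471]
 [  0.         509.3839097  196.65178044]
 [  0.           0.           1.        ]] [[-0.00318396 -0.99991121  0.01293973  0.00127364]
 [ 0.99816588 -0.0023956   0.06049074 -0.59418202]
 [-0.06045437  0.0131086   0.99808488 -1.26509457]
 [ 0.          0.          0.          1.        ]]
['pixels', 'intrinsics', 'extrinsics']
{'clock': 0.1, 'joint_pos': array([ 1.28439055,  0.33285719, -0.06467133,  1.46084122,  0.02163253,
        1.34989432, -0.08850184]), 'joint_velocities': array([-0.0006612 , -0.00217334,  0.00077341, -0.00150768,  0.00025122,
       -0.00034325, -0.00098223]), 'tau': array([ 1.09088767e-03, -6.26749635e+01,  4.89726174e-02, -3.92434180e+01,
        1.63611781e-02,  6.90174813e-03,  6.08659730e-05]), 'position': array([ 0.16286632, -0.60309352,  0.24957281]), 'ee_rot': array([ 9.91313400e-01,  1.31519265e-01, -1.34110639e-04, -6.38107061e-04]), 'ft_force': array([-0.17054819,  0.05763511,  0.79277891]), 'torque': array([-0.00537486,  0.04472117,  0.01103452]), 'grasp_force': 0.0, 'grip_width': 1.0023490177752843} 0.019
```

View pics/scene0.png

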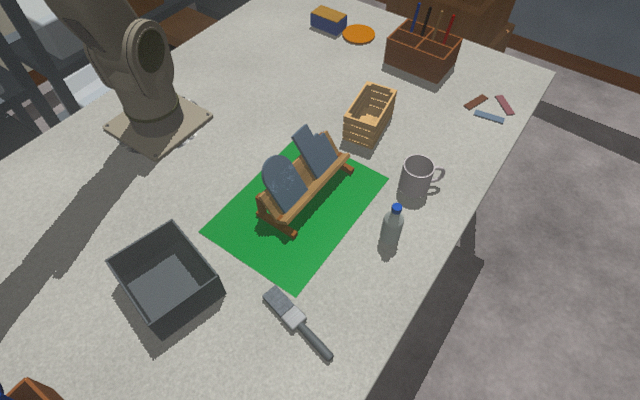

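View pics/top0.png

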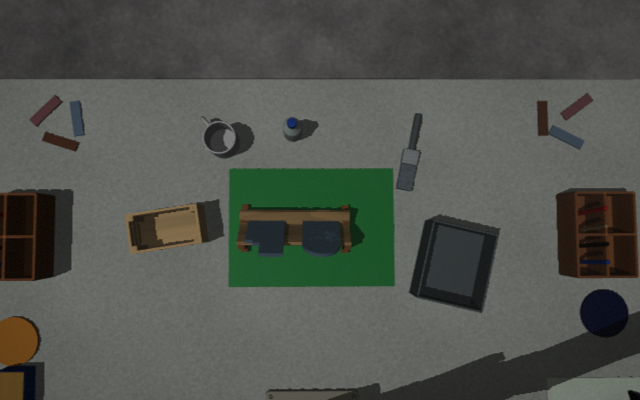

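Run:
```python
import cv2
a=cv2.imread("pics/scene0.png"); cv2.imwrite("pics/c1.png",cv2.resize(a[110:250,235:400],None,fx=4.2,fy=4.2,interpolation=cv2.INTER_CUBIC))
a=cv2.imread("pics/top0.png"); cv2.imwrite("pics/c2.png",cv2.resize(a[190:270,225:365],None,fx=5.5,fy=5.5,interpolation=cv2.INTER_CUBIC))
```

```text
(no output)
```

View pics/c1.png

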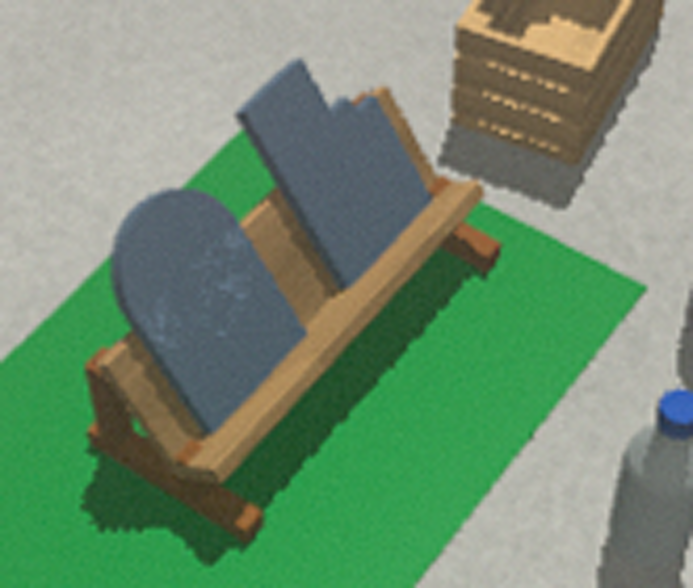

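View pics/c2.png

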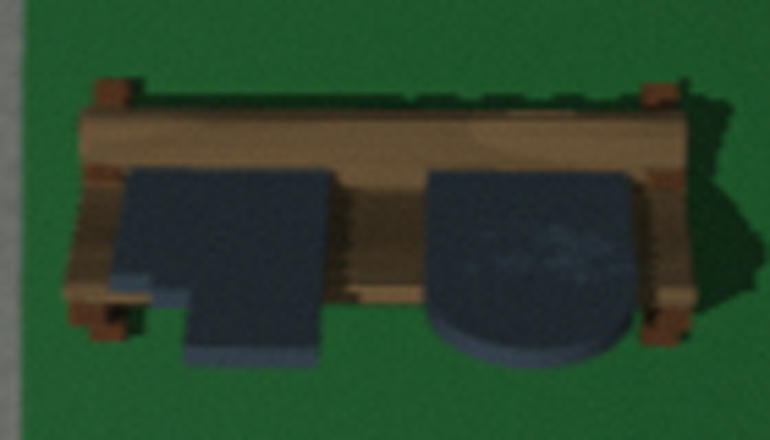

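```bash
cat > h.py <<'E'
import numpy as np, json, os
from scipy.optimize import least_squares
from workcell import manip, viewer
def cams():
    if not os.path.exists('cam.json'):
        json.dump({n:[np.array(viewer.camera(n)[k]).tolist() for k in("intrinsics","extrinsics")] for n in("scene","top")},open('cam.json','w'))
    return {n:[np.array(m) for m in v] for n,v in json.load(open('cam.json')).items()}
C=cams()
def proj(n,p):
    K,E=C[n]; q=np.atleast_2d(p)@E[:3,:3].T+E[:3,3]; q=q*[1,-1,-1]; u=q@K.T; return u[:,:2]/u[:,2:]
def tri(s,t):
    r=least_squares(lambda p:np.r_[(proj("scene",p)-s).ravel(),(proj("top",p)-t).ravel()],[.6,0,.1]); return r.x,np.abs(r.fun).max()
E
python3 - <<'E'
from h import *
import cv2
P={"bfL":((337.9,158.8),(248.6,220.9)),"bfR":((317.1,178.3),(285,220.9)),"btR":((292.6,137.4),(283.4,253.1)),"btL":((306.4,124.8),(259,253.1)),
"afL":((307.6,188.6),(302.8,220.9)),"afR":((285.5,212.9),(340.1,221.3))}
for k,v in P.items(): x,e=tri(*v); print(k,x.round(4),round(e,2))
s=cv2.imread("pics/scene0.png"); t=cv2.imread("pics/top0.png")
f=lambda a,x0,x1,y0,y1:cv2.resize(a[y0:y1,x0:x1],(400,300),interpolation=cv2.INTER_CUBIC)
m=np.vstack([np.hstack([f(s,330,410,75,155-20),f(t,120,220,190,265)]),np.hstack([f(s,100,240,215,320),f(t,405,505,210,285)])])
s2=np.vstack([np.hstack([f(s,330,430,75,150),f(t,120,220,190,265)]),np.hstack([f(s,100,240,215,345),f(t,400,510,205,320)])])
cv2.imwrite("pics/c3.png",s2)
E
```

```text
bfL [0.5349 0.1577 0.0379] 0.81
bfR [0.5332 0.0667 0.045 ] 0.11
btR [0.4602 0.0665 0.1498] 0.43
btL [0.4607 0.1215 0.149 ] 0.63
afL [0.5337 0.0235 0.0475] 0.44
afR [ 0.5332 -0.0675  0.0472] 0.81
```

View pics/c3.png

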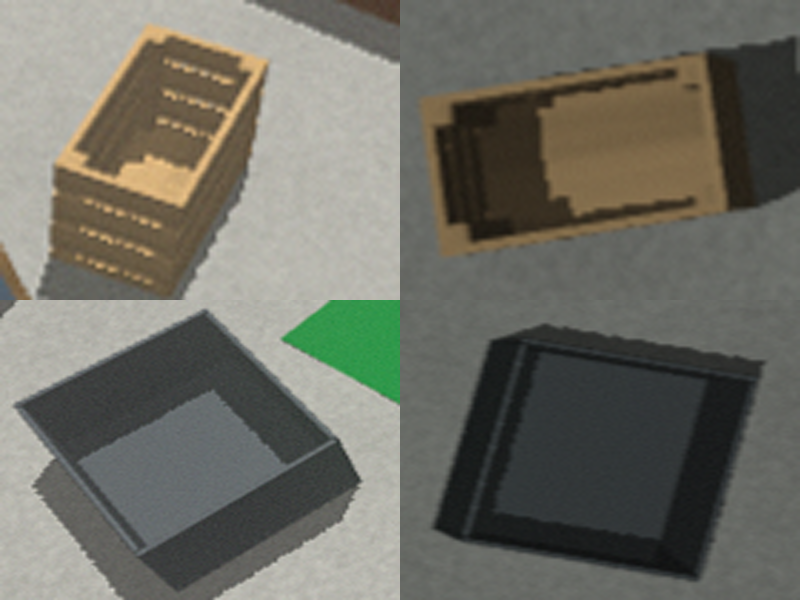

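Run:
```python
from h import *
def box(p,lx,ly,z=.09):
    c,s=np.cos(p[2]),np.sin(p[2]); q=np.array([[1,1],[1,-1],[-1,-1],[-1,1]])*[lx/2,ly/2]
    return np.c_[q@np.array([[c,s],[-s,c]])+p[:2],np.full(4,z)]
for n,l,t,s,g in(("crate",(.095,.17),[(125,214.5),(196.25,203.25),(201.25,242.5),(130.5,253.75)],[(397,90.5),(376.25,126.75),(343.75,116.25),(367.5,81.25)],(.57,.36,0)),
 ("tub",(.19,.16),[(434.4,221.1),(499.6,229.9),(482,311.6),(417,296.2)],[(217.95,275.7),(150,324.6),(106.3,260.5),(171.75,220.2)],(.47,-.33,-.2))):
    r=least_squares(lambda p:np.r_[(proj("top",box(p,*l,p[3]))-t).ravel(),(proj("scene",box(p,*l,p[3]))-s).ravel()],[*g,.09])
    print(n,r.x.round(4),np.degrees(r.x[2]),r.fun.round(1))
```

```text
crate [0.5167 0.3541 0.1554 0.0844] 8.902504833878247 [-0.5 -0.7 -0.6 -0.7  0.2 -0.4 -0.5 -0.2 -0.4  0.1 -1.1  0.3 -0.6  0.
 -0.9  0. ]
tub [ 0.4276 -0.3451 -0.2231  0.0852] -12.783964617258558 [-1.5 -2.9 -1.3  2.9  0.6 -0.2 -0.4  0.4  1.5 -0.3 -0.9  2.1 -1.8  0.6
  0.1 -1.5]
```

arm_command --series "0 0.111 -0.068 0 -0.052; 0 0.12 -0.049 0 -0.052; 0 0.127 -0.029 0 -0.052; 0 0.13 -0.008 0 -0.052; 0 0.129 0.013 0 -0.052; 0 0.125 0.034 0 -0.052; 0 0.118 0.054 0 -0.052; 0 0.108 0.073 0 -0.052; 0 0.13 0 0 0; 0 0.13 0 0 0" --newtons 60

```text
clock: 1.55
position: [0.4484, -0.195, 0.2501]
ee_rot: [0.707, 0.707, 0.0, -0.0]
ft_force: [0.6, 0.3, 0.4]
grip_width: 1.003
grasp_force: 0.0
```

arm_command --series "0 0.122 0.009 0 0; 0 0.122 0.009 0 0; 0 0.122 0.009 0 0; 0 0.122 0.009 0 0; 0 0.122 0.009 0 0; 0 0.12 0.009 0 0; 0 0 0 0.08 0; 0 0 0 0.08 0; 0 0 0 0.06 0; 0 0 0 0.042 0"

```text
clock: 2.8
position: [0.4696, 0.0951, 0.1445]
ee_rot: [0.707, 0.707, -0.0, -0.0]
ft_force: [0.2, 0.6, -0.1]
grip_width: 0.999
grasp_force: 0.0
```

arm_command --series "0.3 0 0 0 0; 0.5 0 0 0 0; 0.58 0 0 0 0; 0.58 0 0 0 0; 0.58 0 0 0 0; 0.58 0 0 0 0; 0.58 0 0 0 0; 0.58 0 0 0 0; 0.58 0 0 0 0; 0.58 0 0 0 0"

```text
clock: 4.05
position: [0.4699, 0.0952, 0.1455]
ee_rot: [0.707, 0.707, -0.0, 0.0]
ft_force: [0.6, -0.5, -0.1]
grip_width: 0.424
grasp_force: 0.0
```

Run:
```python
from h import *
import cv2
s=viewer.camera("scene")["pixels"][:,:,::-1]; t=viewer.camera("top")["pixels"][:,:,::-1]
cv2.imwrite("pics/d1.png",np.hstack([cv2.resize(s[80:240,250:390],(400,457)),cv2.resize(t[180:280,225:325],(400,457))]))
```

```text
(no output)
```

View pics/d1.png

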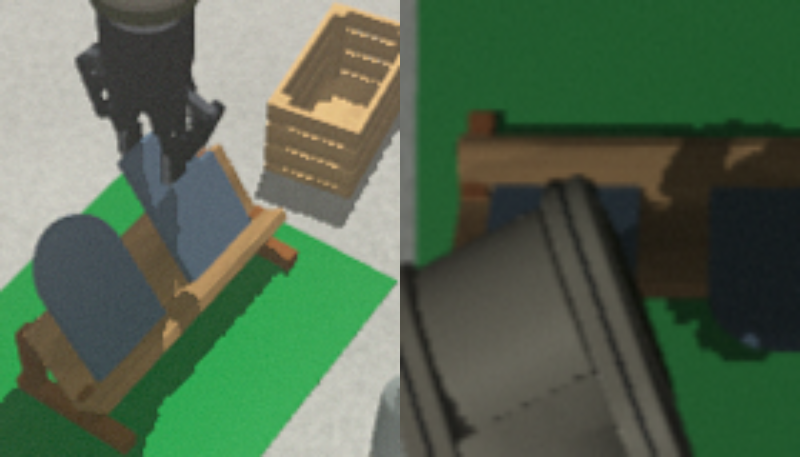

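Fingers straddle the broken plate (scene crop ≈(150,150)), one in front and one behind. Now I swing it upright.

arm_command --series "0.58 0 0.014 -0.005 0; 0.58 0 0.014 -0.005 0; 0.6 0 0.014 -0.005 0; 0.62 0 0.014 -0.005 0; 0.64 0 0.014 -0.005 0; 0.66 0 0.014 -0.005 0; 0.68 0 0.014 -0.005 0; 0.7 0 0.014 -0.005 0; 0.72 0 0.014 -0.005 0; 0.74 0 0.014 -0.005 0"

```text
clock: 5.4
position: [0.5263, 0.0952, 0.1656]
ee_rot: [0.707, 0.707, 0.0, 0.0]
ft_force: [-0.2, 0.0, -0.6]
grip_width: 0.259
grasp_force: 0.1
```

Close, then lift a little.

arm_command --series "0.85 0 0 0 0; 1 0 0 0 0; 1 0 0 0 0; 1 0 0 0 0; 1 0 0 0 0; 1 0 0 -0.025 0; 1 0 0 -0.025 0; 1 0 0 -0.025 0; 1 0 0 -0.025 0; 1 0 0 0 0"

```text
clock: 6.65
position: [0.5263, 0.0953, 0.2064]
ee_rot: [0.707, 0.707, 0.0, 0.001]
ft_force: [0.7, 0.5, -3.0]
grip_width: 0.109
grasp_force: 58.2
```

Run:
```python
from h import *
import cv2
s=viewer.camera("scene")["pixels"][:,:,::-1]; t=viewer.camera("top")["pixels"][:,:,::-1]
cv2.imwrite("pics/d2.png",np.hstack([cv2.resize(s[80:240,250:390],(400,457)),cv2.resize(t[180:280,225:325],(400,457))]))
```

```text
(no output)
```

View pics/d2.png

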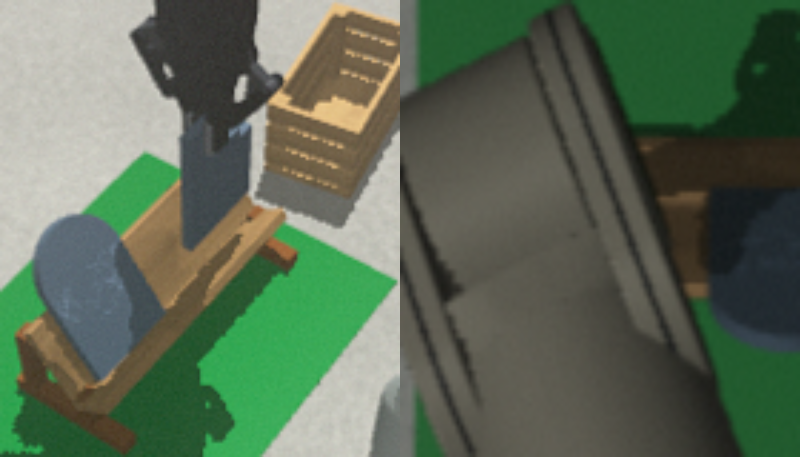

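The plate hangs upright in the grip, clear of the rack (scene crop ≈(215,190)), with the arch undisturbed. Carry to the tub.

arm_command --series "1 0 0 -0.08 0; 1 0 0 -0.12 0; 1 0 0 -0.1 0; 1 -0.06 -0.02 0 0; 1 -0.13 -0.027 0 0; 1 -0.14 -0.027 0 0; 1 -0.14 -0.027 0 0; 1 -0.14 -0.027 0 0; 1 -0.14 -0.027 0 0; 1 -0.14 -0.027 0 0"

```text
clock: 8.0
position: [0.4523, -0.2625, 0.3251]
ee_rot: [0.707, 0.707, -0.0, -0.0]
ft_force: [0.1, -0.2, -3.5]
grip_width: 0.104
grasp_force: 59.0
```

arm_command --series "1 -0.14 -0.027 0 0; 1 -0.07 -0.015 0 0; 1 0 0 0.1 0; 1 0 0 0.12 0; 1 0 0 0.12 0; 1 0 0 0.08 0; 1 0 0 0 0; 0.5 0 0 0 0; 0 0 0 0 0; 0 0 0 0 0"

```text
clock: 9.25
position: [0.4368, -0.3453, 0.1589]
ee_rot: [0.707, 0.707, 0.0, 0.001]
ft_force: [0.0, 0.6, -0.7]
grip_width: 0.744
grasp_force: 0.0
```

arm_command --series "0 0 0 0 0; 0 0 0 0 0; 0 0 0 -0.08 0; 0 0 0 -0.15 0; 0 0.12 0.012 0 0; 0 0.14 0.014 0 0; 0 0.14 0.014 0 0; 0 0.14 0.014 0 0; 0 0.14 0.014 0 0; 0 0.13 0.014 0 0"

```text
clock: 10.5
position: [0.469, -0.0188, 0.2498]
ee_rot: [0.707, 0.707, 0.0, 0.0]
ft_force: [1.1, 0.5, -0.6]
grip_width: 0.997
grasp_force: 0.0
```

Run:
```python
from h import *
import cv2
s=viewer.camera("scene")["pixels"][:,:,::-1]; t=viewer.camera("top")["pixels"][:,:,::-1]
cv2.imwrite("pics/d3.png",np.hstack([cv2.resize(s[110:350,100:340],(400,400)),cv2.resize(t[180:330,290:510],(400,400))]))
```

```text
(no output)
```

View pics/d3.png

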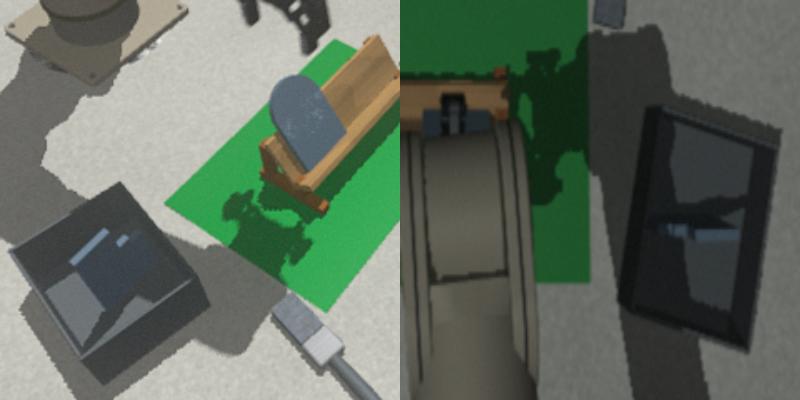

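The broken plate stands in the tub (scene crop ≈(105,265)) and the arch is untouched. Same manoeuvre with the arch, more slowly.

arm_command --series "0 -0.008 0.002 0.07 0; 0 0 0 0.08 0; 0 0 0 0.07 0; 0 0 0 0.042 0; 0.3 0 0 0 0; 0.5 0 0 0 0; 0.58 0 0 0 0; 0.58 0 0 0 0; 0.58 0 0 0 0; 0.58 0 0 0 0"

```text
clock: 11.85
position: [0.4699, -0.0241, 0.1448]
ee_rot: [0.707, 0.707, 0.0, 0.0]
ft_force: [-0.6, -0.3, 0.1]
grip_width: 0.422
grasp_force: 0.0
```

arm_command --series "0.58 0 0.014 -0.005 0; 0.58 0 0.014 -0.005 0; 0.6 0 0.014 -0.005 0; 0.62 0 0.014 -0.005 0; 0.64 0 0.014 -0.005 0; 0.66 0 0.014 -0.005 0; 0.68 0 0.014 -0.005 0; 0.7 0 0.014 -0.005 0; 0.72 0 0.014 -0.005 0; 0.74 0 0.014 -0.005 0"

```text
clock: 13.1
position: [0.5263, -0.024, 0.1648]
ee_rot: [0.707, 0.707, 0.0, 0.0]
ft_force: [-0.2, -0.7, -0.4]
grip_width: 0.263
grasp_force: 0.1
```

arm_command --series "0.85 0 0 0 0; 1 0 0 0 0; 1 0 0 0 0; 1 0 0 0 0; 1 0 0 0 0; 1 0 0 -0.025 0; 1 0 0 -0.025 0; 1 0 0 -0.025 0; 1 0 0 -0.025 0; 1 0 0 0 0"

```text
clock: 14.35
position: [0.5263, -0.024, 0.2056]
ee_rot: [0.707, 0.707, 0.0, 0.001]
ft_force: [0.1, 0.1, -4.2]
grip_width: 0.103
grasp_force: 58.6
```

arm_command --series "1 0 0 -0.08 0; 1 0 0 -0.12 0; 1 0 0 -0.1 0; 1 0.08 -0.012 0 0; 1 0.14 -0.012 0 0; 1 0.15 -0.012 0 0; 1 0.15 -0.012 0 0; 1 0.15 -0.012 0 0; 1 0.15 -0.012 0 0; 1 0.115 -0.013 0 0"

```text
clock: 15.6
position: [0.4911, 0.3523, 0.3241]
ee_rot: [0.707, 0.707, -0.0, -0.0]
ft_force: [0.5, 0.1, -3.7]
grip_width: 0.105
grasp_force: 59.2
```

arm_command --series "1 0 0 0 0; 1 0 0 0 -0.025; 1 0 0 0 -0.0245; 1 0 0 0.09 0; 1 0 0 0.09 0; 1 0 0 0.05 0; 1 0 0 0 0; 1 0 0 0 0; 1 0 0 0 0; 1 0 0 0 0"

```text
clock: 16.85
position: [0.4921, 0.3502, 0.2335]
ee_rot: [0.65, 0.76, 0.001, 0.0]
ft_force: [0.0, 0.3, -4.2]
grip_width: 0.104
grasp_force: 59.2
```

Run:
```python
from h import *
import cv2
print(manip.get_obs()["position"])
s=viewer.camera("scene")["pixels"][:,:,::-1]; t=viewer.camera("top")["pixels"][:,:,::-1]
cv2.imwrite("pics/d4.png",np.hstack([cv2.resize(s[40:160,310:430],(480,480)),cv2.resize(t[170:290,100:180],(320,480))]))
```

```text
[0.49213463 0.35024795 0.23348309]
```

View pics/d4.png

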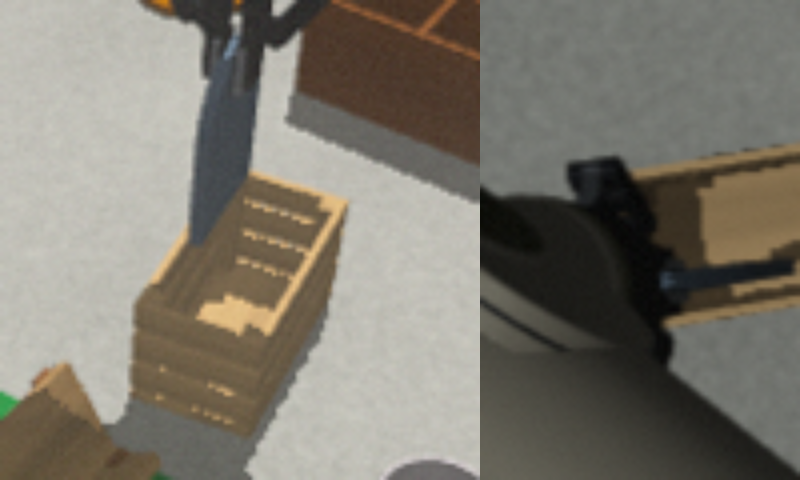

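The arch hangs upright over the crate, foot corners at scene ≈(359,101) and (372,84). Check the foot height against this.

Run:
```python
from h import *
a=.1554;u=np.array([np.cos(a),np.sin(a)]);v=np.array([-u[1],u[0]])
c=np.array([.4921,.3502])
for z in(.108,.113,.118):
    print(z,[proj("scene",[*(c+.005*u+k*.045*v),z]).round(1).tolist() for k in(-1,1)])
    w=np.array([.5167,.3541]);print(proj("scene",[[*(w-.0415*u+k*.079*v),.0865] for k in(-1,1)]).round(1).tolist())
```

```text
0.108 [[[358.6, 104.0]], [[370.9, 85.2]]]
[[346.0, 115.0], [367.8, 82.5]]
0.113 [[[358.8, 102.6]], [[371.1, 83.8]]]
[[346.0, 115.0], [367.8, 82.5]]
0.118 [[[358.9, 101.1]], [[371.3, 82.4]]]
[[346.0, 115.0], [367.8, 82.5]]
```

arm_command --series "1 0 0 0.03 0; 1 0 0 0.03 0; 1 0 0 0.03 0; 1 0 0 0.03 0; 1 0 0 0.03 0; 1 0 0 0.03 0; 1 0 0 0.02 0; 1 0 0 0.02 0; 1 0 0 0.01 0; 1 0 0 0 0"

```text
clock: 18.2
position: [0.4919, 0.3499, 0.1405]
ee_rot: [0.65, 0.76, -0.0, -0.0]
ft_force: [0.2, -0.2, -3.2]
grip_width: 0.105
grasp_force: 59.2
```

arm_command --series "1 0 0 0.005 0; 1 0 0 0.005 0; 1 0 0 0.005 0; 1 0 0 0.005 0; 1 0 0 0.005 0; 1 0 0 0.005 0; 1 0 0 0 0; 1 0 0 0 0; 1 0 0 0 0; 1 0 0 0 0"

```text
clock: 19.45
position: [0.492, 0.3499, 0.1287]
ee_rot: [0.65, 0.76, 0.0, 0.0]
ft_force: [-0.5, 0.2, -3.7]
grip_width: 0.107
grasp_force: 59.2
```

Not yet on the floor; continue slowly.

arm_command --series "1 0 0 0.004 0; 1 0 0 0.004 0; 1 0 0 0.003 0; 1 0 0 0 0; 1 0 0 0 0; 1 0 0 0 0; 1 0 0 0 0; 1 0 0 0 0; 1 0 0 0 0; 1 0 0 0 0"

```text
clock: 20.7
position: [0.492, 0.3501, 0.1244]
ee_rot: [0.65, 0.76, 0.0, 0.0]
ft_force: [-0.9, 0.2, 0.7]
grip_width: 0.105
grasp_force: 59.8
```

Floor contact (weight off the wrist). Release and rise.

arm_command --series "0.8 0 0 0 0; 0.7 0 0 0 0; 0.6 0 0 0 0; 0.5 0 0 0 0; 0.3 0 0 0 0; 0 0 0 0 0; 0 0 0 0 0; 0 0 0 0 0; 0 0 0 0 0; 0 0 0 0 0"

```text
clock: 21.95
position: [0.492, 0.3499, 0.1243]
ee_rot: [0.65, 0.76, -0.0, 0.0]
ft_force: [-0.6, 0.2, -0.7]
grip_width: 0.999
grasp_force: 0.0
```

arm_command --series "0 0 0 -0.04 0; 0 0 0 -0.08 0; 0 0 0 -0.1 0; 0 0 0 -0.1 0; 0 -0.14 0 0 0; 0 -0.14 0 0 0; 0 -0.14 0 0 0; 0 -0.14 0 0 0; 0 -0.14 0 0 0; 0 0 0 0 0"

```text
clock: 23.2
position: [0.5362, 0.0681, 0.2531]
ee_rot: [0.653, 0.757, -0.0, 0.001]
ft_force: [-1.2, 0.9, 0.1]
grip_width: 1.002
grasp_force: 0.0
```

Run:
```python
from h import *
import cv2
s=viewer.camera("scene")["pixels"][:,:,::-1]; t=viewer.camera("top")["pixels"][:,:,::-1]
b=cv2.resize(s[200:350,95:245],(260,260)); c=cv2.resize(t[205:320,400:515],(260,260))
cv2.imwrite("pics/d5.png",np.hstack([cv2.resize(s[50:160,320:430],(260,260)),cv2.resize(t[175:275,110:210],(260,260)),b]))
```

```text
(no output)
```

View pics/d5.png

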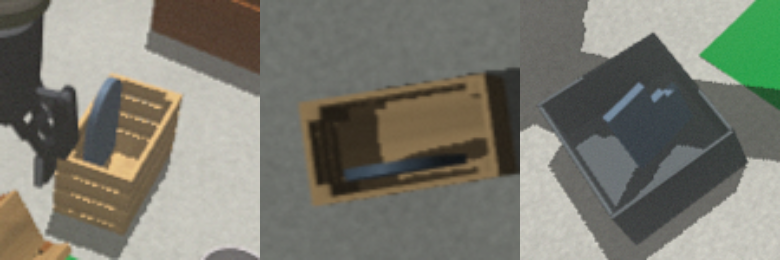

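The arch stands in the crate by its near wall (first panel ≈(105,125), second panel ≈(405,165)). The broken plate stands in the tub. Handing in.

```bash
python3 -c "
from workcell import manip
print(manip.hand_in())"
```

```text
the job is handed in; nothing more can be done
None
```

The job is handed in at about 23 s on the robot clock: the broken plate stands in the scrap tub and the sound arch stands upright on its foot in the crate, both seen in the last picture; I did not re-check the mug, glue bottle and brush, and the hand-in gave no verdict.

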